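# Peel the top tray from a clinging stack and hold it out

## Robot

A 6-joint arm with a two-finger parallel gripper is mounted at the origin on a cart in front of the work surface, level with it; the furniture and walls round the work are solid. World frame = base frame: x ahead of the robot, y to its left, z up, the work surface at z = 0. Lengths are in m, angles in degrees, forces in N, time in s.
With the tool pointing down it reaches from about 0.375 to 0.925 m from the base axis. Payload 5.7 kg.
Tool frame: the origin (TCP) lies at the very end of the fingers, on their centre line; the grasp point (between the pads) lies 19 mm behind it; z points along the fingers, y is the line along which they close (so a half turn about z gives the same grasp; the last joint's range is limited). The gripper opens to 85 mm and grips with 20 to 120 N. Pads are 22 mm wide; open, the fingers measure 114 mm over their backs; the gripper's body (76 mm by 85 mm) begins 54 mm behind the grasp point. The pads swing forward as they close: fully open they stand 13 mm farther back than shut.
Start: joints at [68.463, 20.558, 86.54, -0, 72.909, -6.595], TCP at [0.155, 0.58, 0.231] pointing down, gripper open.
Joint ranges: [-170.27, 170.27], [-57.76, 135], [12.27, 136.19], [-55.21, 235.2], [11.17, 155.16], [-170.74, 170.74]. Speed limits (degrees/s): [136.94, 136.94, 180, 180, 180, 180].

## Interface

Orientations are given as a 3x3 rotation matrix whose columns are the frame's x, y, z axes.
In Python, from bench import r gives the robot as it stands.
- The arm moves only by the tool drive_tool, never from a script. Its argument "targets" is a list of rows, each a list of 7 numbers: the shift along the tool's x, y, z normalised to -1 to 1, where 1 is 40 cm, then the turn, a rotation vector about the tool's x, y, z normalised to -1 to 1, where 1 is pi rad, then the closure, from 0 (fully open) to 1 (shut). A call has 1 to 20 rows; each row is the pose to reach, as a shift and turn from the pose commanded when the call began, along the tool's axes at that moment, turning the shorter way round; what a row does not reach only later rows make up. A row lasts 1/12 s, in which the tool goes at most 41.7 mm and 7.16 degrees, less where a joint would pass 70% of its speed; a pose out of reach is approached as far as the arm can. A call with a number of a shift or a turn outside -1 to 1 is refused whole. A call with a gripper value outside its range is refused whole. The fingers move at their own pace and stop on an object; the grip force is fixed at half the most. Time passes only in rows, so rows that repeat a pose let the fingers close. It gives the time, the measured TCP pose, the force, the opening and the grip force at its end, in the units of the state.
- r.sense(): the state, without advancing time (a new reading comes with each control period).
- r.read_camera(name): name is "scene" or "side" or "wrist"; returns (picture, depth): 384x512x3 uint8, red, green, blue; 384x512 float32, m along the optical axis (not along the pixel's ray), 0 where there is no reading.
- r.calibration(name): a dict with "fx", "fy", "cx", "cy" (pixels), "extrinsics" (4x4, takes a point from world to camera coordinates). Camera axes: x right, y up, looking along -z (the intrinsics and any distortion apply to the point x, -y, -z); pixel columns grow to the right and rows downward; lengths in m; the calibration is good to about 2 mm. A picture is of the moment at which its call begins: read the wrist's pose just before it. calibration takes no time and is no camera call; for the wrist camera it gives the pose at the moment of the call.
- r.sign_off(): hands the job in; it is judged then, once.
Trained networks look in the newest picture that a camera, given by its name, has taken for a name from the list of things; names that differ only in an ending like _2 or _b are one class to them, and where a whole thing is asked for, a point or a joint stands for the part that bears it (a point fixed in the world has none). Each returns a list of dicts, best first, with "score" (0 to 1); they miss things now and then, are a little off and sometimes report something else, mostly with a low value. They report only what shows in the picture. A call takes as long as a camera call.
- r.look_for(camera, query): "rect" ([left, top, right, bottom] in pixels, round what is visible of it).
- r.regions_of(camera, query): "mask" (384x512 bool, what is visible of it) and "rect" ([left, top, right, bottom] in pixels, round what is visible of it).
The state is a dict: "clock": time; "joint_positions": joint angles; "joint_velocities": joint speeds; "effort": joint torques, N m; "eef_pos": TCP position; "orientation": TCP orientation; "contact_force": force on the tool from outside, world axes, zero at the start; "wrist_torque": the same for the moment, N m; "finger_gap": opening from 0.0 (shut) to 1.0 (fully open); "gripper_force": force on a finger pad.
Only numpy, scipy, OpenCV 4.12 (cv2) and the standard library are available. Lean on these libraries where they do the work, as an engineer would, in place of code of your own. Each camera call takes 0.05 s, during which the arm holds its last target. There are 200 camera calls.

## Task

Peel the top tray off the clinging stack of nested sample trays by the upright lug at its corner: raise the lug corner first while the opposite corner stays down in the stack, until the tray lets go, and leave the rest of the stack standing where it is and the things round about alone. Then hold the tray out for the nurse, level and open side up, centred about 10 cm above the hand-over mat with its lug above the mat's round tab. Finish while still holding it there, at rest; do not set it down or let go.

Things in the scene. Friction and masses are not known exactly. Their poses are not given: they have to be found in the camera images.
- tray_lug (a point): Grip point on the top tray's pull lug, an upright block on a round tab at one corner: 10 mm thick (along y), 22 mm long (x), 32 mm tall from the rim's top face. The point is mid-block, 20 mm above the rim's top, 12 mm below the lug's top, 91 mm above the table while seated. Tray axes: z up, x along the diagonal from the lug corner to the far corner, y to its left; same as the stack's at the start.
- tray_mid (a point): Centre of the loose top tray, 12.5 mm above its underside. White formed plastic, 70 to 120 g, 136 mm square over the rim with rounded corners, 25 mm deep, walls slope outward, rim a flat flange 3 mm thick. Tray axes; from here the lug point is at (-84, 0, +32.5) mm.
- tray_far (a point): Rim corner of the top tray opposite its lug: 86 mm from tray_mid along +x, 11 mm above it; 69.5 mm above the table while seated.
- stack: The rest of the stack: four nested white trays without lugs in a dark weighted carrier standing loose on the table, 0.8 kg, base 136 x 136 mm. Origin: centre of its underside, on the table; axes like the tray's. The top tray's underside rests in it 46 mm above the table, with 2 to 4 mm of play to the walls round it; the next tray's rim is 61 mm above the table.
- stack_peel (a point): Middle of the line, along stack y, about which the top tray turns when peeled: at its far corner, 66 mm from the stack's axis along +x, 58 mm above the table. Turned up about it by the lug, the tray slips from its catches with a few newtons after about 0.2 rad (some 30 mm at the lug); at 0.3 rad it is free and can be lifted straight up, still tilted.
- stack_catch (a point): Midway between the two spring catches that make the top tray cling, one on each of the sides meeting in the far corner, 41 mm from the stack's axis along +x and 55 mm to either side (y). Each reaches 3.5 mm over the rim and yields outward once the rim is forced up about 4 mm there, at 8 to 12 N. Pulled straight up, both resist at once and the lug may turn in the grip.
- mat_mid (a point): Centre of the top face of the dark rubber hand-over mat, fixed to the table, 3 mm thick, 140 mm square with rounded corners like the tray, with a round tab at one corner. Its x axis runs from the tab corner through the centre along the diagonal; z up.
- mat_tab (a point): Small round stud (14 mm across, 2 mm high) on the round tab (40 mm across) at one corner of the mat, 84 mm from the mat's centre along -x.
- dropper_bottle_mid (a point): Bystander, loose: white dropper bottle with a pointed cap, 24 mm across, 60 mm tall. Point on its axis 20 mm above its underside. Leave it alone.
- vial_1_mid (a point): Bystander, loose: small brown screw-cap vial, 22 mm across, 53 mm tall. Point on its axis 20 mm above its underside. Leave it alone.
- stamp_mid (a point): Bystander, loose: wooden hand stamp with turned knob, 27 x 46 x 70 mm. Point on its axis 20 mm above its underside. Leave it alone.
- tape_a_mid (a point): Bystander, loose: roll of tape lying flat, 60 mm across, 19 mm high. Point on its axis 20 mm above its underside. Leave it alone.
- label_roll_mid (a point): Bystander, loose: white label roll lying flat, 68 mm across, 26 mm high. Point on its axis 20 mm above its underside. Leave it alone.

How it is judged:
By the outcome, as a careful person would: the job done as asked, in the order asked, and still so for the second after the job is handed in, while the arm keeps its last pose, push and grip.
It also fails if it takes over 51 s, if anything falls off the work surface, if the arm or the gripper's body presses on something with over 40 N, if the wrist force passes 120 N, or if a joint passes its speed limit or range.

## Working session

There is one attempt and no reset: what is moved stays moved. The work goes in short steps, Python scripts to look and compute and a tool call to move; the robot and the scene stay as the last step left them, time stands still between calls to the robot, and variables do not carry over. Pictures are saved under pics/ and viewed, at most 10 in all, crops included, and the job is handed in when it is done.

Besides the shell and the picture viewer there is one more tool, called after "Call:" by a JSON object that holds its "fn" and its "kwargs". drive_tool: Moves the arm, as the interface text tells. Its arguments: {"type":"object","properties":{"targets":{"type":"array","items":{"type":"array","items":{"type":"number","minimum":-1,"maximum":1}}}},"required":["targets"]}

```bash
mkdir -p pics; ls
cat > h.py <<'E'
import numpy as np, cv2
from bench import r
def cal(n):
    c=r.calibration(n); return c,np.array(c["extrinsics"])
def world(n,u,v,d,c=None):
    c=c or r.calibration(n); E=np.array(c["extrinsics"])
    u=np.asarray(u,float);v=np.asarray(v,float)
    p=np.stack([(u-c["cx"])/c["fx"]*d,-(v-c["cy"])/c["fy"]*d,-d],-1)
    return (p-E[:3,3])@E[:3,:3]
def proj(n,P,c=None):
    c=c or r.calibration(n); E=np.array(c["extrinsics"])
    q=np.asarray(P)@E[:3,:3].T+E[:3,3]
    return np.stack([c["cx"]+c["fx"]*q[...,0]/-q[...,2],c["cy"]-c["fy"]*q[...,1]/-q[...,2]],-1)
E
python3 - <<'E'
from h import *
ims=[]
for n in ["scene","side"]:
    p,d=r.read_camera(n); np.savez(n+".npz",p=p,d=d); ims.append(p)
    for q in ["tray_lug","tray_mid","tray_far","stack","mat_mid","mat_tab","dropper_bottle_mid","vial_1_mid","stamp_mid","tape_a_mid","label_roll_mid"]:
        for o in r.regions_of(n,q)[:1]:
            m=o["mask"]&(d>0)
            vv,uu=np.nonzero(m); w=world(n,uu,vv,d[m])
            print(n,q,round(o["score"],2),np.round(o["rect"]),m.sum(),np.round(np.median(w,0),3) if m.sum() else "", np.round(w.max(0),3) if m.sum() else "")
    cv2.imwrite(f"pics/{n}0.png",p[:,:,::-1])
print(r.sense())
E
```

```text
pics
scene tray_lug 0.78 [154. 138. 205. 172.] 1420 [0.55  0.311 0.058] [0.672 0.415 0.106]
scene tray_mid 0.58 [156. 134. 205. 172.] 1313 [0.553 0.312 0.056] [0.672 0.421 0.105]
scene tray_far 0.57 [156. 139. 205. 169.] 1328 [0.549 0.31  0.056] [0.628 0.381 0.106]
scene stack 0.81 [157. 134. 215. 182.] 828 [0.521 0.246 0.034] [0.617 0.369 0.083]
scene mat_mid 0.77 [242. 272. 323. 353.] 3632 [ 0.487 -0.236  0.004] [ 0.568 -0.154  0.009]
scene mat_tab 0.62 [244. 268. 321. 352.] 3558 [ 0.487 -0.236  0.004] [ 0.564 -0.156  0.009]
scene dropper_bottle_mid 0.66 [199. 230. 211. 245.] 162 [0.44  0.018 0.029] [0.466 0.07  0.062]
scene vial_1_mid 0.66 [204. 204. 215. 220.] 125 [0.501 0.079 0.034] [0.514 0.093 0.055]
scene stamp_mid 0.78 [224. 213. 242. 234.] 230 [0.519 0.005 0.017] [0.54  0.036 0.069]
scene tape_a_mid 0.81 [304. 207. 330. 231.] 361 [ 0.72  -0.1    0.017] [ 0.764 -0.058  0.024]
scene label_roll_mid 0.62 [336. 234. 363. 262.] 573 [ 0.728 -0.226  0.026] [ 0.781 -0.193  0.032]
side tray_lug 0.84 [181. 152. 232. 170.] 739 [0.552 0.32  0.06 ] [0.63  0.385 0.103]
side tray_mid 0.95 
[... 998 characters left out ...]
, -6.59449808e+00]), 'joint_velocities': array([ 0.0978269 , -0.02531848, -0.04988606, -0.03090741,  0.16577126,
       -0.07349571]), 'effort': array([-3.86538613e-05, -5.27611148e+01, -2.79046583e+01, -2.91470942e-04,
        2.12752915e-03, -3.36980619e-06]), 'eef_pos': array([0.15473948, 0.57966746, 0.23129163]), 'orientation': array([[-9.66175432e-01,  2.57885701e-01, -8.59008590e-07],
       [ 2.57885701e-01,  9.66175429e-01, -8.21205073e-05],
       [-2.03477516e-05, -7.95643427e-05, -9.99999997e-01]]), 'contact_force': array([-0.61619975, -0.77260324, -0.52910379]), 'wrist_torque': array([-0.02432176,  0.02798011, -0.01271258]), 'gripper_force': 0.0, 'finger_gap': 1.0009998367661845}
```

Run:
```python
import numpy as np,cv2
from h import *
a=np.load("scene.npz")["p"][100:370,120:380]; b=np.load("side.npz")["p"][120:310,150:380]
a=cv2.resize(a,(520,540)); 
cv2.imwrite("pics/a.png",np.hstack([a,cv2.resize(np.load("scene.npz")["p"][120:190,140:225],(280,540*0+231)).repeat(1,0)]) [:,:,::-1] if 0 else a[:,:,::-1])
c=cv2.resize(np.load("scene.npz")["p"][125:190,145:225],(640,520)) ;cv2.imwrite("pics/b.png",c[:,:,::-1])
# high points near stack
for n in ["scene","side"]:
    d=np.load(n+".npz")["d"]; vv,uu=np.nonzero(d>0); w=world(n,uu,vv,d[d>0])
    k=(abs(w[:,0]-.55)<.13)&(abs(w[:,1]-.32)<.13)&(w[:,2]>.08)&(w[:,2]<.12)
    print(n,k.sum(),w[k].mean(0),w[k].std(0))
    k=(abs(w[:,0]-.55)<.13)&(abs(w[:,1]-.32)<.13)&(w[:,2]>.063)&(w[:,2]<.076)
    print(n,k.sum(),cv2.minAreaRect(w[k][:,:2].astype(np.float32)),w[k].mean(0))
    # raised dark region mat
    k=(abs(w[:,0]-.487)<.13)&(abs(w[:,1]+.236)<.13); p=np.load(n+".npz")["p"][vv,uu].astype(int).sum(1)
    print(np.percentile(p[k],[5,50,95]))
```

```text
scene 377 [0.62829689 0.35367624 0.09962013] [0.07870363 0.05518101 0.01203682]
scene 586 ((0.5818052887916565, 0.3358168601989746), (0.25433871150016785, 0.15465880930423737), 55.52091598510742) [0.550864   0.30034333 0.07024648]
[136. 520. 549.]
side 303 [0.63161048 0.35709827 0.09933125] [0.07939113 0.05331872 0.01129404]
side 354 ((0.5862794518470764, 0.33191943168640137), (0.27159610390663147, 0.16567610204219818), 44.88374328613281) [0.55849932 0.30577209 0.06939728]
[ 95. 461. 495.]
```

View pics/a.png

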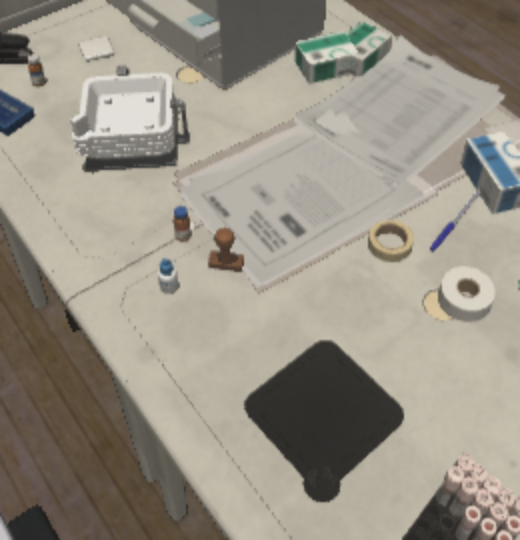

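View pics/b.png

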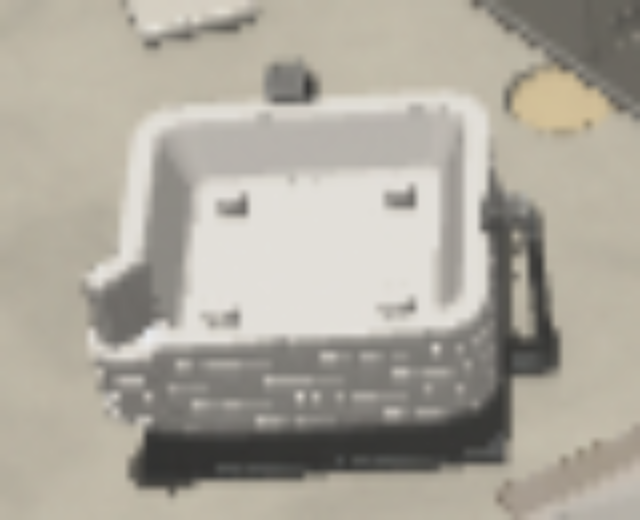

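```bash
cat >> h.py <<'E'
def plane(n,u,v,z,c=None):
    c=c or r.calibration(n)
    a=world(n,u,v,np.array(1.),c); E=np.array(c["extrinsics"]); o=-E[:3,:3].T@E[:3,3]
    return o+(a-o)*(z-o[2])/(a[2]-o[2])
E
python3 - <<'E'
from h import *
f=lambda x,y:(145+x/8,125+y/8)
for nm,(x,y),z in [("lugtop",(118,275),.103),("UL",(135,112),.0695),("UR",(487,95),.0695),("LR",(490,325),.0695)]:
    print(nm,plane("scene",*f(x,y),z))
for nm,(x,y),z in [("tab",(321,484),.005),("top",(323,340),.003),("L",(245,408),.003),("R",(403,412),.003)]:
    print(nm,plane("scene",120+x/2,100+y/2,z))
d=np.load("scene.npz");d=d["d"]; print(d.shape)
c=r.calibration("wrist");E=np.array(c["extrinsics"]);s=r.sense();R=s["orientation"]
print(c["fx"],"cam in tool",R.T@(-E[:3,:3].T@E[:3,3]-s["eef_pos"]),"look",R.T@(-E[2,:3]))
E
```

```text
lugtop [0.46514289 0.27287836 0.103     ]
UL [0.52626711 0.38970992 0.0695    ]
UR [0.6396933  0.31602009 0.0695    ]
LR [0.57088092 0.20488911 0.0695    ]
tab [ 0.43472618 -0.29412566  0.005     ]
top [ 0.55021563 -0.16032617  0.003     ]
L [ 0.42180629 -0.17404004  0.003     ]
R [ 0.56226941 -0.28800617  0.003     ]
(384, 512)
295.80227470372387 cam in tool [ 0.07196148  0.00033588 -0.14397875] look [-0.28348288 -0.00109749  0.95897667]
```

```bash
cat >> h.py <<'E'
from scipy.spatial.transform import Rotation as Ro
def Rt(yaw,tilt=0): # tool: x along tray x, z down; then tray-frame tilt about tray y
    y=np.radians(yaw); Z=Ro.from_euler('z',y)*Ro.from_euler('y',tilt)
    return Z.as_matrix()@np.diag([1,-1,-1.])
def row(p0,R0,p,R):
    s=R0.T@(np.asarray(p)-p0)/.4; w=Ro.from_matrix(R0.T@R).as_rotvec()/np.pi
    return np.round(np.r_[s,w],4).tolist()
E
python3 - <<'E'
from h import *
s=r.sense()
print(row(s["eef_pos"],s["orientation"],[.505,.285,.2],Rt(14.5)))
d=np.load("scene.npz")["d"]; vv,uu=np.nonzero(d>0); w=world("scene",uu,vv,d[d>0])
k=(w[:,2]>.11)&(w[:,0]<.75)&(w[:,0]>.2)&(abs(w[:,1])<.6); print(k.sum(), w[k].min(0),w[k].max(0))
h,_,_=np.histogram2d(w[k,0],w[k,1],bins=[np.arange(.2,.8,.1),np.arange(-.6,.7,.1)]);print(h.astype(int))
E
```

```text
[-1.036, -0.4859, 0.0783, -0.0, 0.0, 0.8364]
2487 [ 0.65016047 -0.43314993  0.11003661] [0.74998864 0.56727038 0.20851586]
[[  0   0   0   0   0   0   0   0   0   0   0   0]
 [  0   0   0   0   0   0   0   0   0   0   0   0]
 [  0   0   0   0   0   0   0   0   0   0   0   0]
 [  0   0   0   0   0   0   0   0   0   0   0   0]
 [  0 191   5   0   0   0   0   0   0 157 175 176]
 [  0  84 213   0   0   0   0   0   0 723 501 262]]
```

Call:
{"fn": "drive_tool", "kwargs": {"targets": [[-0.99, -0.48, 0.05, 0, 0, 0.8364, 0], [-0.99, -0.48, 0.05, 0, 0, 0.8364, 0], [-0.99, -0.48, 0.05, 0, 0, 0.8364, 0], [-0.99, -0.48, 0.05, 0, 0, 0.8364, 0], [-0.99, -0.48, 0.05, 0, 0, 0.8364, 0], [-0.99, -0.48, 0.05, 0, 0, 0.8364, 0], [-0.99, -0.48, 0.05, 0, 0, 0.8364, 0], [-0.99, -0.48, 0.05, 0, 0, 0.8364, 0], [-0.99, -0.48, 0.05, 0, 0, 0.8364, 0], [-0.99, -0.48, 0.05, 0, 0, 0.8364, 0], [-0.99, -0.48, 0.05, 0, 0, 0.8364, 0], [-0.99, -0.48, 0.05, 0, 0, 0.8364, 0], [-0.99, -0.48, 0.05, 0, 0, 0.8364, 0], [-0.99, -0.48, 0.05, 0, 0, 0.8364, 0], [-0.99, -0.48, 0.05, 0, 0, 0.8364, 0], [-0.99, -0.48, 0.05, 0, 0, 0.8364, 0], [-0.99, -0.48, 0.05, 0, 0, 0.8364, 0], [-0.99, -0.48, 0.05, 0, 0, 0.8364, 0], [-0.99, -0.48, 0.05, 0, 0, 0.8364, 0], [-0.99, -0.48, 0.05, 0, 0, 0.8364, 0]]}}

```text
clock: 2.87
eef_pos: [0.4878, 0.2921, 0.2113]
orientation: [[0.931, 0.366, -0.0], [0.366, -0.931, -0.0], [-0.0, 0.0, -1.0]]
contact_force: [0.4, 0.1, -0.4]
finger_gap: 1.003
gripper_force: 0.0
```

Call:
{"fn": "drive_tool", "kwargs": {"targets": [[0, 0, 0, 0, 0, 0.035, 0], [0, 0, 0, 0, 0, 0.035, 0], [0, 0, 0, 0, 0, 0.035, 0], [0, 0, 0, 0, 0, 0.035, 0]]}}

```text
clock: 3.2
eef_pos: [0.4878, 0.2921, 0.2113]
orientation: [[0.963, 0.271, -0.0], [0.271, -0.963, -0.0], [-0.0, 0.0, -1.0]]
contact_force: [-0.2, -0.5, 0.2]
finger_gap: 0.998
gripper_force: 0.0
```

Run:
```python
from h import *
s=r.sense(); c=r.calibration("wrist"); p,d=r.read_camera("wrist")
import pickle; pickle.dump((s,c,p,d),open("w1.pkl","wb"))
print(s["clock"],s["eef_pos"],np.degrees(np.arctan2(s["orientation"][1,0],s["orientation"][0,0])))
cv2.imwrite("pics/w1.png",p[:,:,::-1])
vv,uu=np.nonzero(d>0); w=world("wrist",uu,vv,d[d>0],c)
np.save("w1w.npy",np.c_[uu,vv,w])
near=(np.hypot(w[:,0]-.465,w[:,1]-.273)<.06)
for lo,hi in [(.095,.108),(.066,.076)]:
    k=(w[:,2]>lo)&(w[:,2]<hi)&(near if lo>.09 else (np.hypot(w[:,0]-.548,w[:,1]-.297)<.12))
    print(k.sum(),w[k].mean(0),cv2.minAreaRect(w[k][:,:2].astype(np.float32)))
```

```text
3.2 [0.48779643 0.29205843 0.21129142] 15.704230482756623
266 [0.46726828 0.28123461 0.10347934] ((0.46626996994018555, 0.28076696395874023), (0.021485161036252975, 0.010007897391915321), 12.31967830657959)
7830 [0.55442747 0.30013549 0.07153756] ((0.5568954348564148, 0.2976762056350708), (0.16161160171031952, 0.157149538397789), 54.38248825073242)
```

View pics/w1.png

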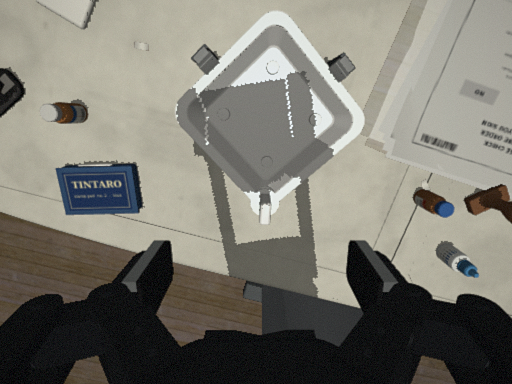

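Run:
```python
from h import *
import pickle
s,c,p,d=pickle.load(open("w1.pkl","rb")); a=np.load("w1w.npy"); uu,vv=a[:,0].astype(int),a[:,1].astype(int); w=a[:,2:]
k=(w[:,2]>.0675)&(w[:,2]<.0745)&(np.hypot(w[:,0]-.548,w[:,1]-.297)<.1)
m=np.zeros(d.shape,np.uint8); m[vv[k],uu[k]]=1
m=cv2.morphologyEx(m,cv2.MORPH_OPEN,np.ones((3,3)))
n,l,st,_=cv2.connectedComponentsWithStats(m); print(st[1:][st[1:,4]>100])
q=w[m[vv,uu]>0]
for yaw in [11,12,13,14,15,16]:
    t=np.radians(yaw+45); e=q[:,:2]@np.array([[np.cos(t),-np.sin(t)],[np.sin(t),np.cos(t)]])
    lo,hi=np.percentile(e,.7,0),np.percentile(e,99.3,0); ce=(lo+hi)/2
    R=np.array([[np.cos(t),-np.sin(t)],[np.sin(t),np.cos(t)]]); C=R@ce
    L=C-np.array([.466269,.280767]); print(yaw,hi-lo,C,np.hypot(*L),np.degrees(np.arctan2(L[1],L[0])))
for u,v in [(275,13),(362,117),(178,107)]: print(plane("wrist",u,v,.071,c))
for u,v in [(205,58),(342,66)]:
    print(world("wrist",u,v,d[v,u],c))
```

```text
[[ 175   10  190  204 7127]]
11 [0.13718996 0.13642642] [0.54695089 0.29825628] 0.0825556886681023 12.230685315223647
12 [0.13594829 0.13594888] [0.5469446  0.29852314] 0.0826064980549903 12.412504509411763
13 [0.13543976 0.13687513] [0.54669088 0.29888262] 0.08243696963097105 12.694415802218371
14 [0.13598469 0.13833214] [0.54651616 0.29906876] 0.08230771849428577 12.84755105078093
15 [0.13679164 0.13996108] [0.5464827  0.29929036] 0.08232467718378614 13.003095001313143
16 [0.13774571 0.14143662] [0.54637941 0.29950172] 0.08227190964988429 13.162701055415237
[0.63167327 0.3185671  0.071     ]
[0.5711201  0.21585768 0.071     ]
[0.53360556 0.38306823 0.071     ]
[0.55751138 0.31187099 0.35529934]
[0.6062731  0.25090052 0.07894146]
```

Run:
```python
from h import *
s=r.sense()
for z in [.13,.0745]: print(row(s["eef_pos"],s["orientation"],[.4656,.2806,z],Rt(12.4)))
```

```text
[-0.0613, 0.0126, 0.2033, 0.0, 0.0, 0.0182]
[-0.0613, 0.0126, 0.342, 0.0, 0.0, 0.0182]
```

Call:
{"fn": "drive_tool", "kwargs": {"targets": [[-0.0613, 0.0126, 0.1, 0, 0, 0.0182, 0], [-0.0613, 0.0126, 0.2, 0, 0, 0.0182, 0], [-0.0613, 0.0126, 0.25, 0, 0, 0.0182, 0], [-0.0613, 0.0126, 0.29, 0, 0, 0.0182, 0], [-0.0613, 0.0126, 0.32, 0, 0, 0.0182, 0], [-0.0613, 0.0126, 0.342, 0, 0, 0.0182, 0], [-0.0613, 0.0126, 0.342, 0, 0, 0.0182, 0], [-0.0613, 0.0126, 0.342, 0, 0, 0.0182, 0.5], [-0.0613, 0.0126, 0.342, 0, 0, 0.0182, 0.7], [-0.0613, 0.0126, 0.342, 0, 0, 0.0182, 0.8]]}}

```text
clock: 4.08
eef_pos: [0.4664, 0.2811, 0.0755]
orientation: [[0.977, 0.212, 0.002], [0.212, -0.977, 0.001], [0.002, -0.0, -1.0]]
contact_force: [-0.5, 0.1, -0.8]
finger_gap: 0.604
gripper_force: 0.0
```

Run:
```python
from h import *
s=r.sense(); p,d=r.read_camera("wrist"); cv2.imwrite("pics/w2.png",p[:,:,::-1])
print(s["eef_pos"],s["contact_force"],s["finger_gap"])
```

```text
[0.46639187 0.28105389 0.07549645] [-0.54990772  0.08151798 -0.77761205] 0.6041893349564309
```

View pics/w2.png

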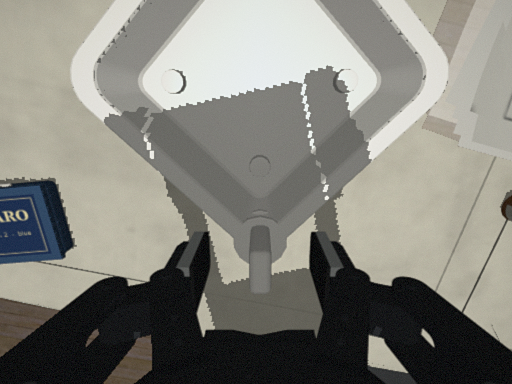

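Lug (260, 260) sits midway between the pads (207 and 312). Closing.

Call:
{"fn": "drive_tool", "kwargs": {"targets": [[0, 0, 0, 0, 0, 0, 1], [0, 0, 0, 0, 0, 0, 1], [0, 0, 0, 0, 0, 0, 1], [0, 0, 0, 0, 0, 0, 1], [0, 0, 0, 0, 0, 0, 1], [0, 0, 0, 0, 0, 0, 1], [0, 0, 0, 0, 0, 0, 1], [0, 0, 0, 0, 0, 0, 1], [0, 0, 0, 0, 0, 0, 1], [0, 0, 0, 0, 0, 0, 1]]}}

```text
clock: 4.97
eef_pos: [0.4658, 0.2808, 0.075]
orientation: [[0.977, 0.212, 0.001], [0.212, -0.977, 0.0], [0.001, -0.0, -1.0]]
contact_force: [-1.4, -0.2, 5.4]
finger_gap: 0.104
gripper_force: 59.5
```

Run:
```python
from h import *
s=r.sense(); p0=s["eef_pos"];R0=s["orientation"]; print(s["clock"],p0,s["contact_force"],s["finger_gap"],s["gripper_force"])
# peel pivot
yaw=12.4; C=np.array([.5475,.2986,0]); x=np.array([np.cos(np.radians(yaw)),np.sin(np.radians(yaw)),0]); y=np.array([-x[1],x[0],0])
P=C+.066*x+np.array([0,0,.058])
for th in np.arange(.03,.34,.03):
    Q=Ro.from_rotvec(y*th).as_matrix()
    print(round(th,2),row(p0,R0,P+Q@(p0-P),Q@R0))
```

```text
4.9667 [0.46577661 0.28082221 0.07496899] [-1.37102361 -0.24634525  5.42610004] 0.10444175454144787 59.539251923561096
0.03 [0.0014, -0.0, -0.0112, -0.0, -0.0095, 0.0]
0.06 [0.0032, -0.0, -0.0224, -0.0001, -0.0191, 0.0]
0.09 [0.0053, -0.0, -0.0334, -0.0001, -0.0286, 0.0]
0.12 [0.0078, -0.0, -0.0445, -0.0001, -0.0382, 0.0]
0.15 [0.0106, -0.0, -0.0554, -0.0001, -0.0477, 0.0]
0.18 [0.0137, -0.0, -0.0663, -0.0002, -0.0573, 0.0]
0.21 [0.0171, -0.0001, -0.077, -0.0002, -0.0668, 0.0]
0.24 [0.0209, -0.0001, -0.0877, -0.0002, -0.0764, 0.0]
0.27 [0.0249, -0.0001, -0.0982, -0.0002, -0.0859, 0.0]
0.3 [0.0293, -0.0001, -0.1086, -0.0003, -0.0955, 0.0]
0.33 [0.034, -0.0001, -0.1189, -0.0003, -0.105, 0.0]
```

Call:
{"fn": "drive_tool", "kwargs": {"targets": [[0.0007, 0, -0.0056, 0, -0.0048, 0, 1], [0.0014, 0, -0.0112, 0, -0.0095, 0, 1], [0.0023, 0, -0.0168, 0, -0.0143, 0, 1], [0.0032, 0, -0.0224, 0, -0.0191, 0, 1], [0.0042, 0, -0.028, 0, -0.0239, 0, 1], [0.0053, 0, -0.0334, 0, -0.0286, 0, 1], [0.0065, 0, -0.039, 0, -0.0334, 0, 1], [0.0078, 0, -0.0445, 0, -0.0382, 0, 1], [0.0078, 0, -0.0445, 0, -0.0382, 0, 1]]}}

```text
clock: 5.72
eef_pos: [0.4683, 0.2811, 0.0919]
orientation: [[0.97, 0.212, -0.119], [0.21, -0.977, -0.026], [-0.122, 0.0, -0.992]]
contact_force: [-1.3, -0.0, -3.4]
finger_gap: 0.104
gripper_force: 58.5
```

Run:
```python
from h import *
p0=np.array([.46578,.28082,.07497]); R0=Rt(12.4)
yaw=12.4; C=np.array([.5475,.2986,0]); x=np.array([np.cos(np.radians(yaw)),np.sin(np.radians(yaw)),0]); y=np.array([-x[1],x[0],0])
P=C+.066*x+np.array([0,0,.058])
f=lambda th:(P+Ro.from_rotvec(y*th).as_matrix()@(p0-P),Ro.from_rotvec(y*th).as_matrix()@R0)
for th in np.arange(.14,.35,.02): print(round(th,2),row(*f(.12),*f(th)))
```

```text
0.14 [0.0009, 0.0, -0.0075, -0.0, -0.0064, -0.0]
0.16 [0.002, 0.0, -0.0149, -0.0, -0.0127, -0.0]
0.18 [0.0032, -0.0, -0.0224, -0.0, -0.0191, -0.0]
0.2 [0.0046, 0.0, -0.0298, -0.0, -0.0255, 0.0]
0.22 [0.0061, 0.0, -0.0371, -0.0, -0.0318, -0.0]
0.24 [0.0078, -0.0, -0.0445, -0.0, -0.0382, -0.0]
0.26 [0.0096, 0.0, -0.0518, -0.0, -0.0446, -0.0]
0.28 [0.0115, 0.0, -0.0591, -0.0, -0.0509, -0.0]
0.3 [0.0136, 0.0, -0.0663, -0.0, -0.0573, -0.0]
0.32 [0.0159, -0.0, -0.0735, -0.0, -0.0637, -0.0]
0.34 [0.0183, 0.0, -0.0806, -0.0, -0.07, -0.0]
```

Call:
{"fn": "drive_tool", "kwargs": {"targets": [[0.0009, 0, -0.0075, 0, -0.0064, 0, 1], [0.002, 0, -0.0149, 0, -0.0127, 0, 1], [0.0032, 0, -0.0224, 0, -0.0191, 0, 1], [0.0046, 0, -0.0298, 0, -0.0255, 0, 1], [0.0061, 0, -0.0371, 0, -0.0318, 0, 1], [0.0078, 0, -0.0445, 0, -0.0382, 0, 1], [0.0096, 0, -0.0518, 0, -0.0446, 0, 1], [0.0115, 0, -0.0591, 0, -0.0509, 0, 1], [0.0136, 0, -0.0663, 0, -0.0573, 0, 1], [0.0159, 0, -0.0735, 0, -0.0637, 0, 1], [0.0183, 0, -0.0806, 0, -0.07, 0, 1], [0.0183, 0, -0.0806, 0, -0.07, 0, 1]]}}

```text
clock: 6.72
eef_pos: [0.4812, 0.284, 0.1232]
orientation: [[0.922, 0.212, -0.324], [0.2, -0.977, -0.07], [-0.332, 0.0, -0.943]]
contact_force: [1.6, 0.3, -4.1]
finger_gap: 0.104
gripper_force: 58.9
```

Run:
```python
from h import *
s=r.sense(); p,d=r.read_camera("wrist"); q,_=r.read_camera("side")
v=np.hstack([cv2.resize(p,(400,300)),cv2.resize(q[110:200,160:280],(400,300))])
cv2.imwrite("pics/w3.png",v[:,:,::-1])
R=s["orientation"];print(s["eef_pos"],s["contact_force"],s["finger_gap"])
yaw=12.4
p0=s["eef_pos"]
for dz in [.01,.02,.04,.08,.13]: print(row(p0,R,p0+[0,0,dz],R))
```

```text
[0.48115067 0.28398281 0.123205  ] [ 1.59418298  0.28149342 -4.09863071] 0.10441796826689041
[-0.0083, 0.0, -0.0236, 0.0, 0.0, 0.0]
[-0.0166, 0.0, -0.0472, 0.0, 0.0, 0.0]
[-0.0332, 0.0, -0.0943, 0.0, 0.0, 0.0]
[-0.0663, 0.0, -0.1887, 0.0, 0.0, 0.0]
[-0.1078, 0.0, -0.3066, 0.0, 0.0, 0.0]
```

View pics/w3.png

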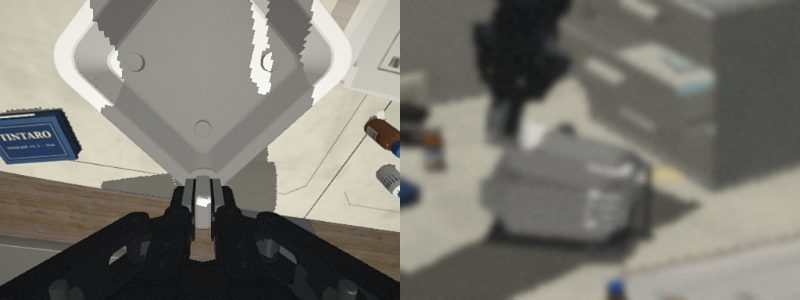

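The tray is tilted with the lug firmly held and the carrier in place; lifting straight up, still tilted.

Call:
{"fn": "drive_tool", "kwargs": {"targets": [[-0.0042, 0, -0.0118, 0, 0, 0, 1], [-0.0083, 0, -0.0236, 0, 0, 0, 1], [-0.0125, 0, -0.0354, 0, 0, 0, 1], [-0.0166, 0, -0.0472, 0, 0, 0, 1], [-0.0249, 0, -0.0708, 0, 0, 0, 1], [-0.0332, 0, -0.0943, 0, 0, 0, 1], [-0.05, 0, -0.1415, 0, 0, 0, 1], [-0.0663, 0, -0.1887, 0, 0, 0, 1], [-0.087, 0, -0.2475, 0, 0, 0, 1], [-0.1078, 0, -0.3066, 0, 0, 0, 1], [-0.1078, 0, -0.3066, 0, 0, 0, 1]]}}

```text
clock: 7.73
eef_pos: [0.482, 0.2847, 0.2593]
orientation: [[0.924, 0.212, -0.318], [0.201, -0.977, -0.068], [-0.325, -0.001, -0.946]]
contact_force: [0.9, 0.1, -1.1]
finger_gap: 0.105
gripper_force: 59.3
```

Run:
```python
from h import *
s=r.sense(); c=r.calibration("wrist"); p,d=r.read_camera("wrist"); q,_=r.read_camera("side")
v=np.hstack([cv2.resize(p,(400,300)),cv2.resize(q[80:200,160:320],(400,300))])
cv2.imwrite("pics/w4.png",v[:,:,::-1])
R=s["orientation"];p0=s["eef_pos"];print(p0,s["contact_force"],s["finger_gap"])
# tray floor plane in tool frame
vv,uu=np.nonzero(d>0); w=(world("wrist",uu,vv,d[d>0],c)-p0)@R
k=(abs(w[:,1])<.03)&(w[:,0]>.06)&(w[:,0]<.115)&(w[:,2]<.1)&(w[:,2]>0)
A=np.c_[w[k][:,:2],np.ones(k.sum())]; co=np.linalg.lstsq(A,w[k][:,2],rcond=None)[0]; print(k.sum(),"floor z=ax+by+c",co,np.std(w[k][:,2]-A@co))
print(row(p0,R,[.47,.02,.30],Rt(30)))
# mat from stored scene+side
```

```text
[0.48203754 0.28473215 0.25933156] [ 0.91774969  0.07305866 -1.08230623] 0.10493421656921322
12331 floor z=ax+by+c [ 0.00195797 -0.00022181  0.0256246 ] 0.0006804863345064673
[-0.1939, 0.6402, -0.0418, -0.0168, 0.1045, -0.0976]
```

View pics/w4.png

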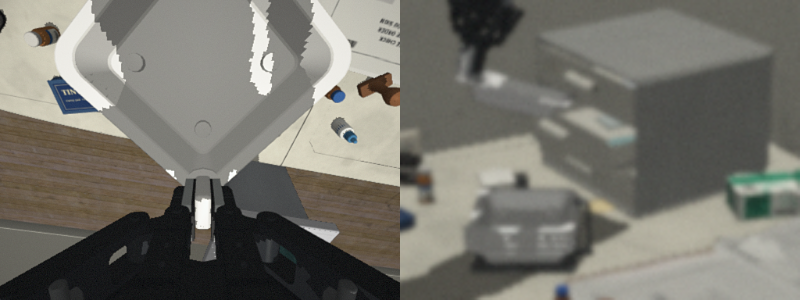

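Run:
```python
from h import *
for n in ["scene","side"]:
    z=np.load(n+".npz"); p,d=z["p"],z["d"]; c=r.calibration(n)
    vv,uu=np.nonzero((d>0)&(p.astype(int).sum(2)<220)); w=np.array([plane(n,u,v,.003,c) for u,v in zip(uu,vv)])
    dd=world(n,uu,vv,d[vv,uu],c)
    k=(np.hypot(w[:,0]-.487,w[:,1]+.236)<.125)&(abs(dd[:,2])<.02)
    q=w[k][:,:2]
    best=None
    for yaw in np.arange(40,56,.5):
        t=np.radians(yaw+45); R=np.array([[np.cos(t),-np.sin(t)],[np.sin(t),np.cos(t)]]); e=q@R
        # ignore tab: use points on +x half
        x=np.array([np.cos(np.radians(yaw)),np.sin(np.radians(yaw))])
        cc=np.array([.491,-.231]); e=e[(q-cc)@x>-.045]
        lo,hi=np.percentile(e,.5,0),np.percentile(e,99.5,0); s=(hi-lo).sum()
        if best is None or s<best[0]: best=(s,yaw,R@((lo+hi)/2),hi-lo)
    x=np.array([np.cos(np.radians(best[1])),np.sin(np.radians(best[1]))])
    tb=q[(q-best[2])@x<-.082]; yv=np.array([-x[1],x[0]])
    print(n,k.sum(),best,"tab pts",len(tb),((tb-best[2])@x).min(),((tb-best[2])@yv).mean())
s=r.sense();R=s["orientation"];p0=s["eef_pos"]
print(row(p0,R,[.45,.18,.26],Rt(14)),row(p0,R,[.45,-.03,.27],Rt(30)))
```

```text
scene 3508 (np.float64(0.27328670823747647), np.float64(48.0), array([ 0.49208808, -0.22941047]), array([0.13662379, 0.13666291])) tab pts 154 -0.10287257034508734 -0.0006468906907612942
side 1856 (np.float64(0.2690031302866156), np.float64(49.0), array([ 0.49042181, -0.22866652]), array([0.13470726, 0.13429587])) tab pts 67 -0.10041385927823593 0.000709851120510576
[-0.1263, 0.2379, 0.0312, -0.0018, 0.107, -0.0097] [-0.2397, 0.7509, 0.0441, -0.0167, 0.1062, -0.0977]
```

Call:
{"fn": "drive_tool", "kwargs": {"targets": [[-0.03, 0.06, 0.0, 0, 0, 0, 1], [-0.07, 0.13, 0.0, 0, 0.02, 0, 1], [-0.1, 0.19, 0.01, 0, 0.04, 0, 1], [-0.1263, 0.2379, 0.02, -0.0018, 0.06, -0.0097, 1], [-0.15, 0.32, 0.0312, -0.0018, 0.08, -0.02, 1], [-0.17, 0.4, 0.035, -0.003, 0.1, -0.03, 1], [-0.19, 0.48, 0.04, -0.006, 0.106, -0.05, 1], [-0.21, 0.56, 0.044, -0.01, 0.1062, -0.07, 1], [-0.23, 0.64, 0.0441, -0.0167, 0.1062, -0.0977, 1], [-0.2397, 0.7, 0.0441, -0.0167, 0.1062, -0.0977, 1], [-0.2397, 0.74, 0.0441, -0.0167, 0.1062, -0.0977, 1], [-0.2397, 0.7509, 0.0441, -0.0167, 0.1062, -0.0977, 1], [-0.2397, 0.7509, 0.0441, -0.0167, 0.1062, -0.0977, 1]]}}

```text
clock: 8.92
eef_pos: [0.4487, -0.031, 0.268]
orientation: [[0.867, 0.498, -0.005], [0.498, -0.867, -0.001], [-0.005, -0.002, -1.0]]
contact_force: [0.4, 0.4, -1.7]
finger_gap: 0.109
gripper_force: 59.2
```

Run:
```python
from h import *
s=r.sense();R=s["orientation"];p0=s["eef_pos"];print(p0,s["contact_force"],s["finger_gap"])
print(row(p0,R,[.4356,-.2917,.26],Rt(48.3)),row(p0,R,[.4356,-.2917,.1225],Rt(48.3)))
```

```text
[ 0.44872724 -0.03096458  0.26797211] [ 0.40159847  0.41948378 -1.71561086] 0.10876410660364644
[-0.353, 0.5489, 0.0206, -0.0008, 0.0014, -0.1024] [-0.3513, 0.5496, 0.3643, -0.0008, 0.0014, -0.1024]
```

Call:
{"fn": "drive_tool", "kwargs": {"targets": [[-0.04, 0.06, 0.01, 0, 0, -0.01, 1], [-0.1, 0.15, 0.02, 0, 0, -0.03, 1], [-0.16, 0.24, 0.02, 0, 0.001, -0.05, 1], [-0.22, 0.34, 0.02, 0, 0.001, -0.07, 1], [-0.28, 0.43, 0.02, 0, 0.0014, -0.09, 1], [-0.33, 0.51, 0.02, -0.0008, 0.0014, -0.1, 1], [-0.352, 0.54, 0.02, -0.0008, 0.0014, -0.1024, 1], [-0.353, 0.549, 0.05, -0.0008, 0.0014, -0.1024, 1], [-0.353, 0.549, 0.1, -0.0008, 0.0014, -0.1024, 1], [-0.353, 0.549, 0.16, -0.0008, 0.0014, -0.1024, 1], [-0.353, 0.549, 0.22, -0.0008, 0.0014, -0.1024, 1], [-0.352, 0.549, 0.28, -0.0008, 0.0014, -0.1024, 1], [-0.352, 0.549, 0.32, -0.0008, 0.0014, -0.1024, 1], [-0.3513, 0.5496, 0.35, -0.0008, 0.0014, -0.1024, 1], [-0.3513, 0.5496, 0.3643, -0.0008, 0.0014, -0.1024, 1], [-0.3513, 0.5496, 0.3643, -0.0008, 0.0014, -0.1024, 1], [-0.3513, 0.5496, 0.3643, -0.0008, 0.0014, -0.1024, 1]]}}

```text
clock: 10.33
eef_pos: [0.4373, -0.2902, 0.1233]
orientation: [[0.663, 0.749, 0.001], [0.749, -0.663, 0.0], [0.001, 0.001, -1.0]]
contact_force: [0.3, -0.4, -0.0]
finger_gap: 0.108
gripper_force: 59.2
```

```bash
cat > chk.py <<'E'
from h import *
s=r.sense();R=s["orientation"];p0=s["eef_pos"];print(s["clock"],p0,R.round(3).tolist(),s["contact_force"],s["finger_gap"])
c=r.calibration("wrist"); p,d=r.read_camera("wrist")
vv,uu=np.nonzero(d>0); w=world("wrist",uu,vv,d[d>0],c)
t=(w-p0)@R
k=(abs(t[:,1])<.03)&(t[:,0]>.06)&(t[:,0]<.115)&(t[:,2]<.1)&(t[:,2]>0)
A=np.c_[w[k][:,:2],np.ones(k.sum())]; co=np.linalg.lstsq(A,w[k][:,2],rcond=None)[0]; print("floor tilt deg",np.degrees(co[:2]),"z",w[k][:,2].mean())
for n in ["scene","side"]:
    P,D=r.read_camera(n); v2,u2=np.nonzero(D>0); W=world(n,u2,v2,D[D>0])
    if n=="scene": cv2.imwrite("pics/fin%.0f.png"%(s["clock"]*100),cv2.resize(P[100:370,120:380],(520,540))[:,:,::-1])
    z0=p0[2]-.008
    q=(abs(W[:,2]-(p0[2]-.004))<.004)&(np.hypot(W[:,0]-.4915,W[:,1]+.229)<.11); W=W[q]; px=P[v2[q],u2[q]].astype(int).sum(1); W=W[px>250]
    b=cv2.minAreaRect(W[:,:2].astype(np.float32)); print(n,len(W),b)
E
python3 chk.py; ls pics
```

```text
10.3333 [ 0.437287   -0.29022723  0.12334058] [[0.663, 0.749, 0.001], [0.749, -0.663, 0.0], [0.001, 0.001, -1.0]] [ 0.32732477 -0.37291303 -0.00175905] 0.1077554264983609
floor tilt deg [-0.02261229 -0.0703301 ] z 0.09761630741719156
scene 426 ((0.4906139671802521, -0.23170983791351318), (0.14188756048679352, 0.14194457232952118), 3.561948299407959)
side 417 ((0.4919363260269165, -0.23368820548057556), (0.14331413805484772, 0.1452457308769226), 1.0474079847335815)
a.png
b.png
fin1033.png
scene0.png
side0.png
w1.png
w2.png
w3.png
w4.png
```

Call:
{"fn": "drive_tool", "kwargs": {"targets": [[-0.004, 0, 0, 0, 0, 0, 1], [-0.004, 0, 0, 0, 0, 0, 1], [-0.004, 0, 0, 0, 0, 0, 1], [-0.004, 0, 0, 0, 0, 0, 1], [-0.004, 0, 0, 0, 0, 0, 1], [-0.004, 0, 0, 0, 0, 0, 1]]}}

```text
clock: 10.98
eef_pos: [0.4359, -0.2923, 0.1234]
orientation: [[0.664, 0.748, 0.002], [0.748, -0.664, -0.0], [0.001, 0.001, -1.0]]
contact_force: [-0.6, 0.0, -1.0]
finger_gap: 0.105
gripper_force: 59.2
```

```bash
python3 chk.py; ls pics | grep fin; cp pics/fin1[0-9]*.png . ; ls -t pics | head -1 | xargs -I{} cp pics/{} pics/last.png
```

```text
10.9833 [ 0.43592739 -0.29226996  0.12344015] [[0.664, 0.748, 0.002], [0.748, -0.664, -0.0], [0.001, 0.001, -1.0]] [-0.62719858  0.03197269 -0.98202971] 0.1053889305579373
floor tilt deg [ 0.00885275 -0.12327664] z 0.09771198712261908
scene 419 ((0.48850297927856445, -0.2329130470752716), (0.14175386726856232, 0.14148272573947906), 3.5484211444854736)
side 411 ((0.4892963767051697, -0.23201338946819305), (0.14249230921268463, 0.14348144829273224), 3.094024658203125)
fin1033.png
fin1098.png
```

View pics/last.png

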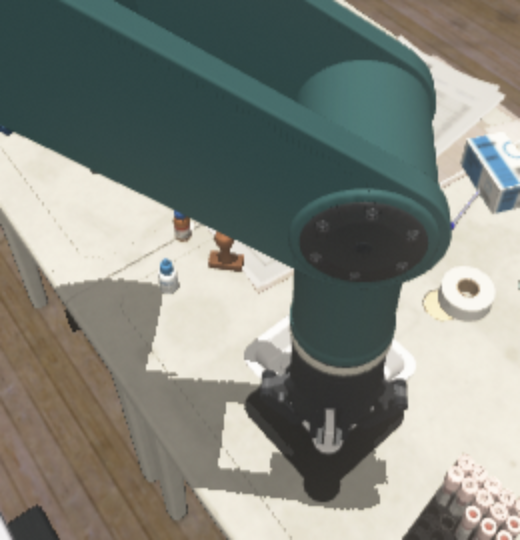

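The picture shows the tray level over the mat, with the gripper above the tab at (321, 484) and the bottle, vial and stamp undisturbed.

```bash
python3 -c "
from bench import r
print(r.sense()['joint_velocities'].round(2)); print(r.sign_off())"
```

```text
[ 0.   -0.   -0.05  0.05  0.06  0.03]
the job is handed in; nothing more can be done
None
```

The top tray was peeled off lug-first and is held level, open side up, about 10 cm above the mat with its lug over the tab; the job is handed in at about 11 s of the 51 s allowed, and no result came back from the judge.

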